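# Set a palm router's depth sleeve and lift it off its stand

## Robot

A 6-joint arm with a two-finger parallel gripper is mounted at the origin on the work surface. World frame = base frame: x ahead of the robot, y to its left, z up, the work surface at z = 0. Lengths are in mm, angles in rad, forces in N, time in s.
With the tool pointing down it reaches from about 275 to 825 mm from the base axis. Payload 5.2 kg.
Tool frame: the origin (TCP) lies at the very end of the fingers, on their centre line; the grasp point (between the pads) lies 19 mm behind it; z points along the fingers, y is the line along which they close (so a half turn about z gives the same grasp; the last joint's range is limited). The gripper opens to 93 mm and grips with 3 to 60 N. Pads are 15 mm wide; open, the fingers measure 128 mm over their backs; the gripper's body (75 mm by 188 mm) begins 65 mm behind the grasp point.
Start: joints at [-1.484, 0.259, 1.535, -0, 1.348, -0.203], TCP at [157.189, -527.064, 218.653] pointing down, gripper open.
Joint ranges: [-3.14, 3.14], [-0.91, 2.08], [0.19, 2.58], [-1.22, 4.36], [0.22, 2.71], [-3.12, 3.12]. Speed limits (rad/s): [2.57, 2.57, 3.14, 3.14, 3.14, 3.14].

## Interface

Orientations are given as [roll, pitch, yaw] about the fixed x, y, z axes, in that order (R = Rz(yaw) Ry(pitch) Rx(roll)).
In Python, from bench import robot gives the robot as it stands. The module is installed in compiled form; this text tells all that it offers. Calls block until the motion is done:
- robot.move_ptp(position, orientation): joint-space move of the TCP to a pose.
- robot.move_linear(position, ori=None, speed=150, f_stop=None): straight line of the TCP; ori=None keeps the orientation; speed is the mean speed in mm/s. With f_stop (N) it stops when the force on the tool has changed by that much, and returns True; else False.
- robot.move_j(angles): joint-space move.
- robot.move_gripper(opening): opening from 0.0 (shut) to 1.0 (fully open); the grip force is fixed at half the most; returns when the fingers have stopped.
- robot.sleep(seconds).
- robot.inverse_kinematics(position, orientation): joint angles nearest the present ones, or None.
- robot.get_image(name): name is "scene" or "top" or "wrist"; returns a dict with "img" (420x560x3 uint8, blue, green, red), "fovy" (degrees; the focal length in pixels is half the picture's height over the tangent of half this angle, whatever the lens; pixels are square), "cx", "cy" (the principal point, pixels), "k1" (the pictures are not rectified: a ray, as slopes to the right and down, at radius r is drawn at 1 + k1 r^2 times it, then the intrinsics apply), "eye" and "orientation" of the camera in the world. Camera axes: x right, y down, z forward; pixel columns grow to the right and rows downward; lengths in mm; the calibration is good to about 2 mm. A picture is of the moment at which its call begins. There is no depth.
A pose or a line that the arm cannot do raises robot.MotionError and nothing moves.
- robot.hand_in(): hands the job in; it is judged then, once.
Readings, each from a call of its own:
- robot.current_t(): time.
- robot.current_qpos(): joint angles.
- robot.current_joint_vel(): joint speeds.
- robot.current_joint_efforts(): joint torques, N m.
- robot.current_tcp_pos(): TCP position.
- robot.current_eef_rot(): TCP orientation.
- robot.current_contact_force(): force on the tool from outside, world axes, zero at the start.
- robot.current_ft_torque(): the same for the moment, N m.
- robot.current_gripper_width(): opening from 0.0 (shut) to 1.0 (fully open).
- robot.current_finger_force(): force on a finger pad.
Only numpy, scipy, OpenCV 4.12 (cv2) and the standard library are available. Lean on these libraries where they do the work, as an engineer would, in place of code of your own. Each camera call takes 0.05 s, during which the arm holds its last target. There are 200 camera calls.

## Task

Turn the numbered depth sleeve on top of the small palm router to 4 while the router stands in its plywood stand, then lift the router out of the stand and hold it steady and level in the air, its base plate at least 10 cm above where it stood. Finish holding it like that in the gripper; do not put it down or let go, and leave the glue bottle, hand plane and chisel on the bench alone.

Things in the scene. Friction and masses are not known exactly. Their poses are not given: they have to be found in the camera images.
- router: Cordless palm router, loose, about 0.65 kg, upright in its stand. Origin: centre of the underside of its black square base plate (90 x 90 x 8 mm), z up the tool axis. A 6 mm cutter sticks out 17 mm below. A black battery block (36 mm wide, 50 to 84 mm above the origin) stands out to 46 mm from the axis on the -x side.
- router_body (a point): Point on the axis of the router's grey round motor body, 103 mm above the router's origin: a height at which to grip it for lifting. The body is 58 mm in diameter from 52 to 115 mm above the origin (its last 3 mm taper by 1 mm). Axes as the router's.
- scale (a point): Centre of the bright scale ring, the flat top of the motor body round the foot of the sleeve, 116 mm above the router's origin. Marks and digits 0 to 6, 20 degrees apart, growing counter-clockwise seen from above: mark 3 lies in the router's +x direction, mark 0 at -60 degrees from it, mark 4 at +20 degrees. Axes as the router's.
- sleeve (a joint): Turn of the depth sleeve relative to the router, rad: 0 with its white line at mark 0, growing counter-clockwise seen from above, 0.349 rad (20 degrees) per number, so mark 4 is 1.396 rad; stops at 0 and at mark 6 (2.094 rad). It clicks into a detent at every number (about 0.05 N m to leave one) and stays in it when let go. It starts in the detent of 0, 1 or 2.
- sleeve_top (a point): Centre of the top of the sleeve, 140 mm above the router's origin. The sleeve is a dark knurled steel cylinder, 40 mm diameter (41 mm over the knurl), 24 mm high from just above the scale ring to this point, coaxial with the router, with a white line along a radius of its top and down its side as pointer. Turns with the sleeve.
- stand: Plywood stand, fixed to the bench, 140 x 140 mm, with a square recess 94 x 94 mm for the router's base plate (2 mm play each side), recess floor 24 mm above the bench, rim 8 mm higher (32 mm), 30 mm square hole through the middle for the cutter. It keeps the router from turning. Origin: centre of its underside on the bench; axes parallel to the router's at the start.
- glue: Bystander: white glue bottle, 56 mm diameter, 130 mm tall. Origin: centre of its underside.
- plane: Bystander: small steel hand plane, 160 x 48 mm, 49 mm high, lying on its sole. Origin: centre of the sole, x along its length.
- chisel: Bystander: chisel with a wooden handle, about 245 mm long, 26 mm thick, lying on the bench. Origin: on the bench under it, near its middle; blade to its +x.
There are look-alikes about, which are no part of the job. Several things look just like the stand: the one meant starts farthest to the robot's left.

How it is judged (in metres and radians):
On the way, in this order (a step that is already met when the one before it is completed fails the run):
1. the sleeve is at 4 while the router stands in its stand (value of joint sleeve between 1.276 and 1.516 rad and height (world z) of router below 0.03 m and horizontal distance between router and stand below 0.008 m), for 0.2 s.
2. the router is lifted clear, level and still, in the gripper (height (world z) of router above 0.114 m and angle between router's own z axis and vertical below 0.087 rad and linear speed of router below 0.03 m/s and angular speed of router below 0.15 rad/s and contact force between the fingers and router above 1 N), for 0.3 s.
At the end, for the whole second after the job is handed in: The gripper holds the router with its base plate at least 9 cm above where it stood, level within 5 degrees, still (under 3 cm/s and 0.15 rad/s), touching neither the stand nor the bystanders; the sleeve is at 4 within 7 degrees; glue bottle, plane and chisel within 3 cm of where they were (all of step 2 and value of joint sleeve between 1.276 and 1.516 rad and contact force between router and stand below 0.2 N and contact force between router and glue below 0.2 N and contact force between router and plane below 0.2 N and contact force between router and chisel below 0.2 N and distance of each of glue, plane, chisel from where it was at the start of the episode below 0.03 m); the arm keeps its last pose, push and grip.
It fails at once if a bystander is disturbed (moved over 3 cm) (distance of any of glue, plane, chisel from where it was at the start of the episode above 0.03 m).
It fails at once if the router is knocked over or swung far from upright (angle between router's own z axis and vertical above 0.5 rad).
It also fails if it takes over 45 s, if anything falls off the work surface, if the arm or the gripper's body presses on something with over 40 N, if the wrist force passes 120 N, or if a joint passes its speed limit or range.

## Working session

There is one attempt and no reset: what is moved stays moved. The work goes in short steps, each a Python script; the robot and the scene stay as the last script left them, time stands still between calls to the robot, and variables do not carry over. Pictures are saved under pics/ and viewed, at most 10 in all, crops included, and the job is handed in when it is done.

```bash
mkdir -p pics
cat > h.py <<'E'
import numpy as np, cv2
from scipy.spatial.transform import Rotation as R
from bench import robot
def K(d):
    f=210/np.tan(np.radians(d["fovy"])/2); return f
def Rc(d):
    o=np.array(d["orientation"],float)
    return o if o.shape==(3,3) else R.from_euler('xyz',o).as_matrix()
def ray(d,u,v):
    f=K(d); p=np.array([(u-d["cx"])/f,(v-d["cy"])/f]); q=p.copy()
    for _ in range(30): q=p/(1+d["k1"]*(q@q))
    w=Rc(d)@np.r_[q,1]; return np.array(d["eye"],float),w/np.linalg.norm(w)
def onz(d,u,v,z):
    e,w=ray(d,u,v); return e+w*(z-e[2])/w[2]
def proj(d,P):
    c=Rc(d).T@(np.array(P,float)-np.array(d["eye"])); q=c[:2]/c[2]; q=q*(1+d["k1"]*(q@q))
    return q*K(d)+[d["cx"],d["cy"]]
def tri(a,b):
    (e1,w1),(e2,w2)=a,b
    A=np.c_[w1,-w2]; s=np.linalg.lstsq(A,e2-e1,rcond=None)[0]
    p,q=e1+s[0]*w1,e2+s[1]*w2; return (p+q)/2,np.linalg.norm(p-q)
E
python3 - <<'E'
from h import *
import pickle
for n in ("scene","top"):
    d=robot.get_image(n); pickle.dump(d,open(n+".pkl","wb")); cv2.imwrite(f"pics/{n}.png",d["img"])
    print(n,{k:v for k,v in d.items() if k!="img"})
print(robot.current_t(),robot.current_eef_rot())
E
```

```text
scene {'fovy': 56.36215141771428, 'cx': 275.66819220391653, 'cy': 215.92487606734875, 'k1': 0.023386375347268906, 'eye': array([1283.23778818, -248.85751136,  670.03340719]), 'orientation': array([-2.23550581,  0.02144594,  1.19448686])}
top {'fovy': 53.73336433745852, 'cx': 283.4340869720131, 'cy': 204.99145156993868, 'k1': -0.0665850883653517, 'eye': array([ 546.77610638,  -14.98286968, 1046.03503548]), 'orientation': array([-3.07356666, -0.01161538, -1.54794577])}
0.1 [-3.13997290e+00 -3.19451439e-04  2.89810855e-01]
```

View pics/scene.png

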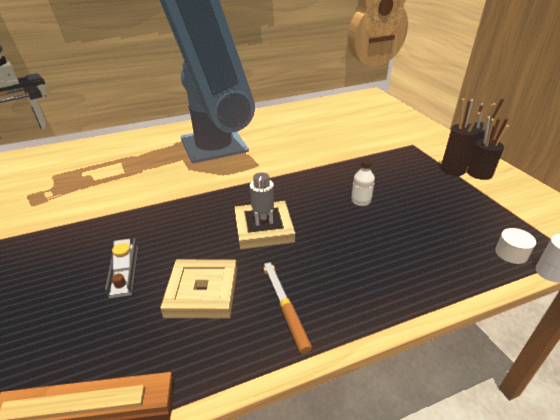

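View pics/top.png

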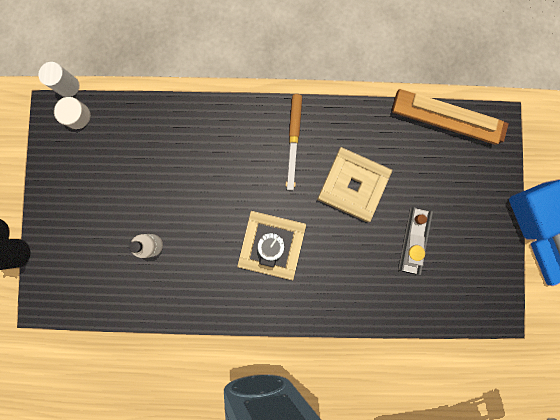

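The router stands in the left stand: top view about (271,246), scene about (263,200), with its battery toward the robot. The second stand, at (355,184) in the top view, is empty. Next I'll get a rough fix and zoom in.

Run:
```python
from h import *
import pickle
t=pickle.load(open("top.pkl","rb")); s=pickle.load(open("scene.pkl","rb"))
def wood(img,box):
    h=cv2.cvtColor(img,cv2.COLOR_BGR2HSV); m=cv2.inRange(h,(12,50,110),(32,255,255)); k=np.zeros_like(m); x0,y0,x1,y1=box
    k[y0:y1,x0:x1]=m[y0:y1,x0:x1]; return k
m=wood(t["img"],(225,200,315,290))
c=np.vstack([x for x in cv2.findContours(m,0,2)[0] if cv2.contourArea(x)>30])
r=cv2.minAreaRect(c); b=cv2.boxPoints(r); P=np.array([onz(t,*p,32) for p in b])
print("rim corners",P.round(1).tolist(),"centre",P.mean(0).round(1),"sides",np.linalg.norm(P-np.roll(P,1,0),axis=1).round(1))
for i in range(4):
    e=P[(i+1)%4]-P[i]; print("edge deg",np.degrees(np.arctan2(e[1],e[0])).round(1))
a=cv2.resize(t["img"][205:290,230:315],None,fx=4.6,fy=4.6,interpolation=cv2.INTER_CUBIC)
q=cv2.resize(s["img"][165:250,225:310],None,fx=4.6,fy=4.6,interpolation=cv2.INTER_CUBIC)
cv2.imwrite("pics/z.png",np.hstack([a,q]))
# rough sleeve top by two views (guess pixels)
p,g=tri(ray(t,271,244),ray(s,262,177)); print(p.round(1),g)
```

```text
rim corners [[462.7, 85.3, 32.0], [602.2, 56.1, 32.0], [572.6, -82.2, 32.0], [433.5, -52.0, 32.0]] centre [517.8   1.8  32. ] sides [140.3 142.5 141.4 142.4]
edge deg -11.8
edge deg -102.1
edge deg 167.7
edge deg 78.0
[524.1   2.3 163.9] 3.481973117197119
```

View pics/z.png

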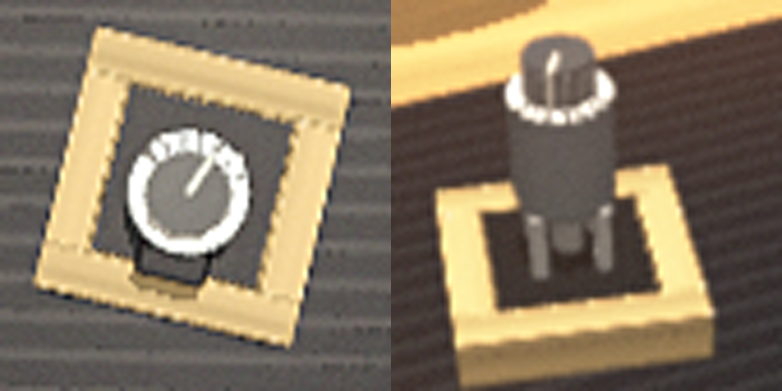

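The sleeve line in the top crop runs from (187,192) to (212,155). That is about 20° clockwise of router +x, so the sleeve reads 2. The router yaw is about −12°. Next: wrist views from two places.

Run:
```python
from h import *
import pickle
d=robot.get_image("wrist")
T=R.from_euler('xyz',robot.current_eef_rot()).as_matrix(); tp=np.array(robot.current_tcp_pos())
off=T.T@(np.array(d["eye"])-tp); fw=T.T@Rc(d)[:,2]; print("cam in tool",off.round(1),fw.round(3))
ori=[np.pi,0,np.radians(-12)]; T2=R.from_euler('xyz',ori).as_matrix()
tgt=np.array([520,2,150.])
for i,(z,sh) in enumerate([(330,-35),(330,35)]):
    e=T2@off; w=T2@fw
    p=np.array([0,0,z]); eye=p+e; hit=eye+w*(150-eye[2])/w[2]
    p[:2]=(tgt-hit)[:2]; p=p+np.array([0,sh,0.])
    robot.move_ptp(p.tolist(),ori) if i==0 else robot.move_linear(p.tolist())
    robot.sleep(0.2); d=robot.get_image("wrist"); pickle.dump(d,open(f"w{i}.pkl","wb")); cv2.imwrite(f"pics/w{i}.png",d["img"]); print(p.round(1),np.round(d["eye"],1),robot.current_t())
```

```text
cam in tool [  78.9   -0.9 -166.4] [-0.284 -0.     0.959]
[543. -38. 330.] [619.9 -54.4 496.3] 2.6583
[543.  32. 330.] [620.   15.4 496.4] 3.525
```

View pics/w0.png

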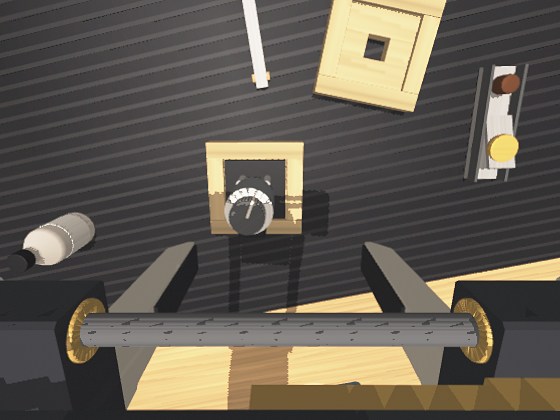

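View pics/w1.png

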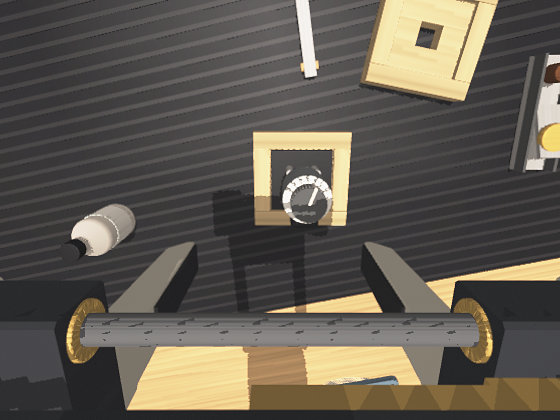

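Run:
```python
from h import *
import pickle
out=[];C=[]
D=[pickle.load(open(f"w{i}.pkl","rb")) for i in (0,1)]
for d,(cx,cy) in zip(D,[(248,205),(309,195)]):
    S=8; x0,y0=cx-32,cy-32
    z=cv2.resize(d["img"][y0:y0+64,x0:x0+64],None,fx=S,fy=S,interpolation=cv2.INTER_CUBIC)
    g=cv2.GaussianBlur(cv2.cvtColor(z,cv2.COLOR_BGR2GRAY),(0,0),3)
    rr=20*K(d)/np.linalg.norm(np.array(d["eye"])-[520,2,164])*S
    h=cv2.HoughCircles(g,cv2.HOUGH_GRADIENT,1,20,param1=60,param2=12,minRadius=int(rr*.88),maxRadius=int(rr*1.1))
    h=h[0][:3]; print(rr,h.tolist())
    C.append([( (a+.5)/S-.5+x0,(b+.5)/S-.5+y0) for a,b,_ in h])
    for k,(a,b,r) in enumerate(h): cv2.circle(z,(int(a),int(b)),int(r),[(0,255,0),(0,0,255),(255,0,0)][k],1)
    out.append(cv2.resize(z,(400,400)))
    # stand
    hs=cv2.cvtColor(d["img"],cv2.COLOR_BGR2HSV); m=cv2.inRange(hs,(12,40,70),(32,255,255)); k=np.zeros_like(m); k[cy-85:cy+33,cx-60:cx+65]=m[cy-85:cy+33,cx-60:cx+65]
    c=np.vstack([x for x in cv2.findContours(k,0,2)[0] if cv2.contourArea(x)>30]); b=cv2.boxPoints(cv2.minAreaRect(c))
    P=np.array([onz(d,*p,32) for p in b]); e=P[1]-P[0]
    print("stand",P.mean(0).round(1),"deg",np.degrees(np.arctan2(e[1],e[0])).round(1),np.linalg.norm(P-np.roll(P,1,0),axis=1).round(1))
p,g=tri(ray(D[0],*C[0][0]),ray(D[1],*C[1][0])); print("sleeve top",p.round(1),g.round(2))
for d,c in zip(D,C): print(onz(d,*c[0],164).round(1))
cv2.imwrite("pics/zw.png",np.hstack(out))
```

```text
145.5170867074921 [[258.5, 327.5, 140.1999969482422], [247.5, 353.5, 145.8000030517578], [238.5, 332.5, 159.39999389648438]]
stand [519.9   5.   32. ] deg -102.1 [142.2 139.8 142.  152.2]
147.26138810526484 [[254.5, 319.5, 152.60000610351562], [240.5, 336.5, 160.39999389648438], [268.5, 334.5, 133.8000030517578]]
stand [518.5   2.9  32. ] deg -102.1 [142.7 140.  142.9 152.6]
sleeve top [517.6   3.5 150.1] 1.46
[522.4   1.1 164. ]
[521.   4. 164.]
```

View pics/zw.png

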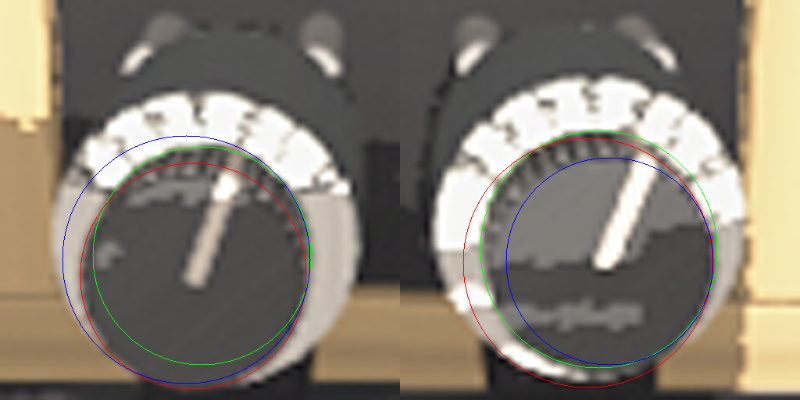

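The red circle at (193,276) fits the left crop. In the right crop the disc centre, where the line's foot is, lies near (202,262).

Run:
```python
from h import *
import pickle
D=[pickle.load(open(f"w{i}.pkl","rb")) for i in (0,1)]
t=pickle.load(open("top.pkl","rb")); s=pickle.load(open("scene.pkl","rb"))
f=lambda x,y,cx,cy:((x+.5)*.16-.5+cx-32,(y+.5)*.16-.5+cy-32)
a=f(193,276,248,205); b=f(202,262,309,195); e0=f(230,175,248,205); e1=f(248,160,309,195)
zt=(187/4.6+230,192/4.6+205); zs=((553-391)/4.6+225,52/4.6+165)
print("tri w",tri(ray(D[0],*a),ray(D[1],*b)),"tri top/scene",tri(ray(t,*zt),ray(s,*zs)))
for n,d,p,q in (("w0",D[0],a,e0),("w1",D[1],b,e1)):
    P,Q=onz(d,*p,164),onz(d,*q,164); v=Q-P; print(n,P.round(1),"line deg",np.degrees(np.arctan2(v[1],v[0])).round(1))
P,Q=onz(t,*zt,164),onz(t,212/4.6+230,155/4.6+205,164); v=Q-P; print("top",P.round(1),np.degrees(np.arctan2(v[1],v[0])))
```

```text
tri w (array([518.46889441,   3.78603377, 162.56899968]), np.float64(0.4757808558030715)) tri top/scene (array([517.83285054,   1.48343532, 162.48087999]), np.float64(0.5323968613303006))
w0 [519.2   3.5 164. ] line deg -32.7
w1 [518.7   3.8 164. ] line deg -34.2
top [517.8   1.2 164. ] -32.75280515330422
```

All the measurements agree: the axis is at about (518.5, 3), the top is at 163–164 mm, and the sleeve is at mark 2. I'll grip the sleeve and turn it +40° with joint 6.

Run:
```python
from h import *
ori=[np.pi,0,np.radians(-12)]
robot.move_ptp([518.5,3,215],ori)
print("stop",robot.move_linear([518.5,3,144.5],speed=60,f_stop=6),np.round(robot.current_tcp_pos(),1))
robot.move_gripper(0.0)
print("w",robot.current_gripper_width()*93,robot.current_finger_force(),np.round(robot.current_contact_force(),1))
q=np.array(robot.current_qpos()); 
for k in range(6):
    q[5]-=np.radians(7); robot.move_j(q.tolist())
    print(np.round(robot.current_contact_force(),1),np.round(robot.current_ft_torque(),3))
print(np.degrees(robot.current_eef_rot()).round(1),np.round(robot.current_tcp_pos(),1))
robot.move_gripper(0.75)
robot.move_linear([518.5,3,215],speed=100)
# look
d0=[543,12,330]
robot.move_ptp(d0,ori); robot.sleep(.2)
d=robot.get_image("wrist"); u,v=proj(d,[518.5,3,164]).round().astype(int); print(u,v,robot.current_t())
import pickle; pickle.dump(d,open("w2.pkl","wb"))
cv2.imwrite("pics/w2.png",cv2.resize(d["img"][v-40:v+24,u-32:u+32],None,fx=8,fy=8,interpolation=cv2.INTER_CUBIC))
```

```text
stop False [518.8   2.9 144.9]
w 39.27054978368629 30.00009298324585 [0.3 2.  0. ]
[-0.2 -0.5 -0.5] [ 0.012 -0.027  0.02 ]
[-0.9  0.6 -0.5] [0.126 0.02  0.036]
[-0.3  1.4  0.2] [ 0.152 -0.073 -0.061]
[0.6 2.1 0.1] [ 0.181 -0.012  0.025]
[-0.7  1.9  0.3] [ 0.26  -0.065  0.03 ]
[-0.1  2.4 -0.2] [ 0.29  -0.019 -0.009]
[-180.    -0.    29.6] [518.5   3.3 144.5]
292 207 10.35
```

View pics/w2.png

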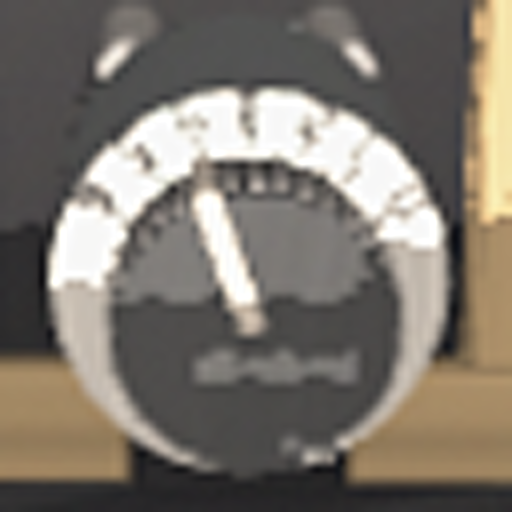

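The line runs from (248,322) to (207,195), about 18° counter-clockwise of router +x, so the sleeve is in the detent of 4. Next I'll lift.

Run:
```python
from h import *
ori=[np.pi,0,np.radians(-12)]
robot.move_gripper(1.0)
robot.move_ptp([518.5,3,215],ori)
print("stop",robot.move_linear([518.5,3,108],speed=60,f_stop=6),np.round(robot.current_tcp_pos(),1))
robot.move_gripper(0.0)
print("w",robot.current_gripper_width()*93,robot.current_finger_force(),np.round(robot.current_contact_force(),1))
robot.move_linear([518.5,3,128],speed=25)
print(np.round(robot.current_contact_force(),1),np.round(robot.current_ft_torque(),2))
robot.move_linear([518.5,3,243],speed=60); robot.sleep(1)
print(np.round(robot.current_contact_force(),1),np.round(robot.current_ft_torque(),2),robot.current_gripper_width()*93,robot.current_finger_force(),robot.current_t())
a=robot.get_image("scene")["img"];b=robot.get_image("top")["img"]
z=lambda i,x,y:cv2.resize(i[y:y+130,x:x+130],(400,400),interpolation=cv2.INTER_CUBIC)
cv2.imwrite("pics/l.png",np.hstack([z(a,200,120),cv2.resize(b,(400,400))]))
d=robot.get_image("wrist"); cv2.imwrite("pics/l2.png",d["img"])
```

```text
stop False [518.8   3.  108.3]
w 57.64179711305899 29.999908860772848 [ 0.1  2.1 -0.4]
[ 0.1 -1.  -6.1] [-0.    0.02 -0.03]
[-0.1 -0.1 -6.8] [ 0.03 -0.03  0.  ] 57.61133940869115 29.998529045842588 18.1083
```

View pics/l.png

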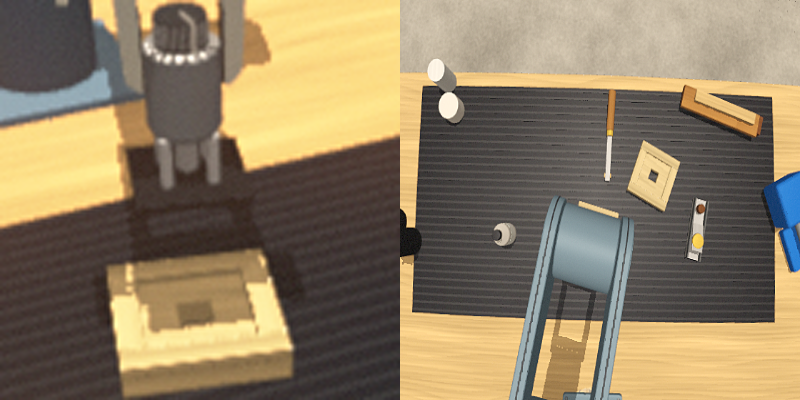

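View pics/l2.png

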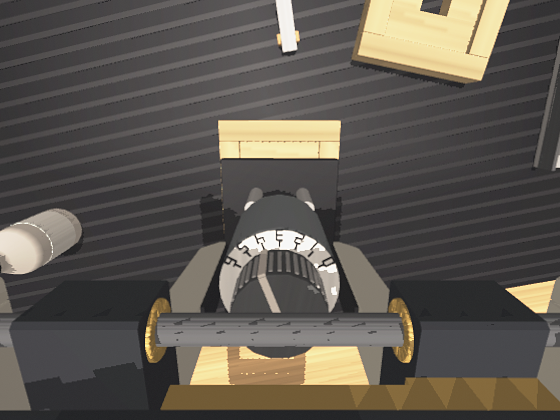

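The router hangs level and clear of the stand. In the wrist view its body is at about (280,270) with the pointer at 4, near (262,270). The bystanders haven't moved.

```bash
python3 -c "
from bench import robot
print(robot.hand_in())"
```

```text
the job is handed in; nothing more can be done
None
```

I turned the sleeve from 2 to 4, then lifted the router about 13.5 cm. It was held level and steady in the gripper when I handed the job in, and the bystanders were untouched; the hand-in call returned no verdict.

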